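# Stack a cushion disc and a bearing on the press plate

## Robot

A 6-joint arm with a two-finger parallel gripper is mounted at the origin on a cart in front of the work surface, level with it; the furniture and walls round the work are solid. World frame = base frame: x ahead of the robot, y to its left, z up, the work surface at z = 0. Lengths are in m, angles in degrees, forces in N, time in s.
With the tool pointing down it reaches from about 0.4 to 0.825 m from the base axis. Payload 7 kg.
Tool frame: the origin (TCP) lies midway between the tips of the shut fingers; the grasp point (between the pads) lies 19 mm behind it; z points along the fingers, y is the line along which they close (so a half turn about z gives the same grasp; the last joint's range is limited). The gripper opens to 88 mm and grips with 3 to 60 N. Pads are 19 mm wide; open, the fingers measure 130 mm over their backs; the gripper's body (78 mm by 193 mm) begins 47 mm behind the grasp point.
Start: joints at [80.048, 20.546, 0.682, 0, -70.136, -16.507], TCP at [0.301, 0.604, 0.227] pointing down, gripper open.
Joint ranges: [-176.03, 176.03], [-82.01, 121.73], [-58.28, 71.71], [-173.87, 95.51], [-174.79, -0.11], [-173.66, 173.66]. Speed limits (degrees/s): [136.94, 136.94, 172.46, 180, 180, 180].

## Interface

Orientations are given as [roll, pitch, yaw] about the fixed x, y, z axes, in that order (R = Rz(yaw) Ry(pitch) Rx(roll)).
In Python, from plant import ctrl gives the robot as it stands.
- The arm moves only by the tool arm_command, never from a script. Its argument "steps" is a list of rows, each an object with "translation": the shift along the tool's x, y, z in mm, a list of three; "rotation": the turn, a rotation vector about the tool's x, y, z in units of 5 degrees (1.0 is 5 degrees), a list of three; "claw": the finger opening in mm, from 0 to 87.6. In form: [{"translation": [x, y, z], "rotation": [rx, ry, rz], "claw": claw}, ...]. A call has 1 to 5 rows; each row is the pose to reach, as a shift and turn from the pose commanded when the call began, along the tool's axes at that moment; what a row does not reach only later rows make up. A row lasts 1/10 s, in which the tool goes at most 50 mm and 8.59 degrees, less where a joint would pass 70% of its speed; a pose out of reach is approached as far as the arm can. A call with a gripper value outside its range is refused whole. The fingers move at their own pace and stop on an object; the grip force is fixed at half the most. Time passes only in rows, so rows that repeat a pose let the fingers close. It gives the time, the measured TCP pose, the force, the opening and the grip force at its end, in the units of the state.
- ctrl.get_obs(): the state, without advancing time (a new reading comes with each control period).
- ctrl.snapshot(name): name is "scene" or "top"; returns (picture, depth): 480x640x3 uint8, red, green, blue; 480x640 float32, m along the optical axis (not along the pixel's ray), 0 where there is no reading.
- ctrl.calibration(name): a dict with "vertical_fov" (degrees; the focal length in pixels is half the picture's height over the tangent of half this angle, whatever the lens; pixels are square), "cx", "cy" (the principal point, pixels), "k1" (the pictures are not rectified: a ray, as slopes to the right and down, at radius r is drawn at 1 + k1 r^2 times it, then the intrinsics apply), "rvec" (rotation vector, rad) and "tvec" (3), from world to camera coordinates, as OpenCV has them. Camera axes: x right, y down, z forward; pixel columns grow to the right and rows downward; lengths in m; the calibration is good to about 2 mm. A picture is of the moment at which its call begins. calibration takes no time and is no camera call.
- ctrl.close_job(): hands the job in; it is judged then, once.
The state is a dict: "clock": time; "joint_pos": joint angles; "qvel": joint speeds; "tau": joint torques, N m; "tool_pos": TCP position; "orientation": TCP orientation; "force": force on the tool from outside, world axes, zero at the start; "moment": the same for the moment, N m; "opening": finger opening in m; "gripper_force": force on a finger pad.
Only numpy, scipy, OpenCV 4.12 (cv2) and the standard library are available. Lean on these libraries where they do the work, as an engineer would, in place of code of your own. Each camera call takes 0.05 s, during which the arm holds its last target. There are 200 camera calls.

## Task

Get the bearing ready for pressing: lay the blue plastic cushion disc flat in the middle of the round steel press plate, then lay the ball bearing flat on top of it, so that all three are centred on one another. Set both down gently rather than dropping them, let go, and leave the bare metal disc, the black tape and the red tin where they are.

Things in the scene. Friction and masses are not known exactly. Their poses are not given: they have to be found in the camera images.
- press_plate: Round grey steel plate, 130 mm diameter, 12 mm thick, fixed to the bench, with two thin scribed circles (60 and 90 mm diameter) about its middle and four flush screws near the edge. Origin at the centre of its underside, on the bench; z up. The flat top is 12 mm above the origin.
- cushion_disc: Loose blue plastic disc, 60 mm diameter, 14 mm thick, 55 to 115 g, lying flat on the bench, slight chamfers, a thin black scribed circle and centre dot on top. Origin at the centre of its underside; z up through its thickness. Can be gripped across its diameter at any yaw.
- ball_bearing: Loose steel ball bearing, 52 mm outer diameter, 15 mm thick, 130 to 270 g, lying flat on the bench, bright rings with a red seal between them. Origin at the centre of its underside; z up along its bore. Can be gripped across its outer diameter at any yaw.
- metal_disc: Bystander: loose bare aluminium disc of the same size as the blue one (60 mm diameter, 14 mm thick), lying flat. Origin at the centre of its underside, z up. Not to be moved.
- black_tape: Bystander: loose roll of black tape lying flat, 62 mm diameter, 19 mm high. Origin at the centre of its underside, z up. Not to be moved.
- red_tin: Bystander: small round red tin with a grey lid, 66 mm diameter, 46 mm high, beyond the press plate. Origin at the centre of its underside, z up. Not to be moved.
There are look-alikes about, which are no part of the job. Several things have the shape of the press_plate; the one meant has the colours described above.

How it is judged (in metres and radians):
On the way, in this order (a step that is already met when the one before it is completed fails the run):
1. the blue disc lies flat in the middle of the press plate, let go (horizontal distance between cushion_disc and press_plate below 0.012 m and z of cushion_disc in the frame of press_plate between 0.008 and 0.016 m and angle between cushion_disc's own z axis and vertical below 0.17 rad and contact force between the fingers and cushion_disc below 0.3 N and linear speed of cushion_disc below 0.02 m/s and angular speed of cushion_disc below 0.3 rad/s), for 0.2 s.
2. the bearing lies flat and centred on the blue disc, let go (all of step 1 and horizontal distance between ball_bearing and cushion_disc below 0.012 m and z of ball_bearing in the frame of cushion_disc between 0.01 and 0.018 m and angle between ball_bearing's own z axis and vertical below 0.17 rad and horizontal distance between ball_bearing and press_plate below 0.015 m and contact force between the fingers and ball_bearing below 0.3 N and linear speed of ball_bearing below 0.02 m/s and angular speed of ball_bearing below 0.3 rad/s), for 0.2 s.
At the end, for the whole second after the job is handed in: The blue disc rests flat (tilt under 0.17 rad) on the press plate with its centre within 12 mm of the plate's; the bearing rests flat on the blue disc, its centre within 12 mm of the disc's and 15 mm of the plate's; heights right to 4 mm; both released and at rest (all of step 2); the robot touches nothing.
It fails at once if the bare metal disc is moved by more than 30 mm (distance of metal_disc from where it was at the start of the episode above 0.03 m).
It fails at once if the roll of black tape is moved by more than 30 mm (distance of black_tape from where it was at the start of the episode above 0.03 m).
It fails at once if the red tin is moved by more than 30 mm (distance of red_tin from where it was at the start of the episode above 0.03 m).
It fails at once if the blue disc or the bearing is dropped onto the plate (falls free faster than 0.8 m/s, about 30 mm) ((linear speed of cushion_disc above 0.8 m/s and contact force between the fingers and cushion_disc below 0.1 N and horizontal distance between cushion_disc and press_plate below 0.08 m) or (linear speed of ball_bearing above 0.8 m/s and contact force between the fingers and ball_bearing below 0.1 N and horizontal distance between ball_bearing and press_plate below 0.08 m)).
It also fails if it takes over 56 s, if anything falls off the work surface, if the arm or the gripper's body presses on something with over 40 N, if the wrist force passes 120 N, or if a joint passes its speed limit or range.

## Working session

There is one attempt and no reset: what is moved stays moved. The work goes in short steps, Python scripts to look and compute and a tool call to move; the robot and the scene stay as the last step left them, time stands still between calls to the robot, and variables do not carry over. Pictures are saved under pics/ and viewed, at most 10 in all, crops included, and the job is handed in when it is done.

Besides the shell and the picture viewer there is one more tool, called after "Emit:" as a command line: name --argument value ..., lists and objects as JSON in quotes. arm_command: Moves the arm, as the interface text tells. Its arguments: {"type":"object","properties":{"steps":{"type":"array"}},"required":["steps"]}

```bash
mkdir -p pics
cat > h.py <<'E'
import numpy as np, cv2
from plant import ctrl
def cal(n):
    c=ctrl.calibration(n); f=240/np.tan(np.radians(c["vertical_fov"])/2)
    R=cv2.Rodrigues(np.array(c["rvec"],float))[0]; return c,f,R,np.array(c["tvec"],float)
def world(n,u,v,z):
    c,f,R,t=cal(n)
    K=np.array([[f,0,c["cx"]],[0,f,c["cy"]],[0,0,1]])
    p=cv2.undistortPoints(np.array([[[u,v]]],float),K,np.array([c["k1"],0,0,0,0]))[0,0]
    # forward model: drawn = ray*(1+k1 r^2)
    d=R.T@np.array([p[0],p[1],1]); o=-R.T@t
    return o+d*(z-o[2])/d[2]
def snap(n,fn=None):
    im,d=ctrl.snapshot(n)
    if fn: cv2.imwrite("pics/"+fn,im[:,:,::-1])
    return im,d
E
python3 - <<'E'
from h import *
for n in("top","scene"):
    im,d=snap(n,n+"0.png"); np.savez(n+"0.npz",im=im,d=d)
    c,f,R,t=cal(n); print(n,c,-R.T@t)
print(ctrl.get_obs())
E
```

```text
top {'vertical_fov': 48.329903593446225, 'cx': 323.7618482446615, 'cy': 244.08819986143266, 'k1': -0.009819984251744896, 'rvec': array([ 2.14351405, -2.1439632 ,  0.17107682]), 'tvec': array([-0.0255907 ,  0.52178404,  1.24534685])} [ 0.32459884 -0.01887518  1.31075611]
scene {'vertical_fov': 47.71830287822374, 'cx': 310.2264369800242, 'cy': 240.57667364401695, 'k1': -0.16280975563547004, 'rvec': array([ 2.22754961, -0.52716511,  0.25628297]), 'tvec': array([-0.4862222 ,  0.14475303,  1.3094773 ])} [ 0.01722586 -1.02148494  0.96351859]
{'clock': 0.1, 'joint_pos': array([ 8.00479607e+01,  2.05880331e+01,  6.39598672e-01, -1.61166539e-02,
       -7.01372536e+01, -1.65075150e+01]), 'qvel': array([-0.01636681, -0.10919252,  0.14710969,  0.03333987,  0.0433329 ,
        0.08365636]), 'tau': array([-9.88201173e-04, -5.84162164e+01,  2.93753511e+01,  7.01552242e+00,
        1.02167315e-02, -5.21937795e-05]), 'tool_pos': array([0.30058929, 0.60388844, 0.22571793]), 'orientation': array([ 1.79913539e+02, -9.82245771e-03, -2.64650342e+01]), 'force': array([-1.51424218, -0.08143124,  0.36757757]), 'moment': array([-0.04578576, -0.02252362,  0.02530245]), 'gripper_force': 0.0, 'opening': 0.08809534463304282}
```

View pics/top0.png

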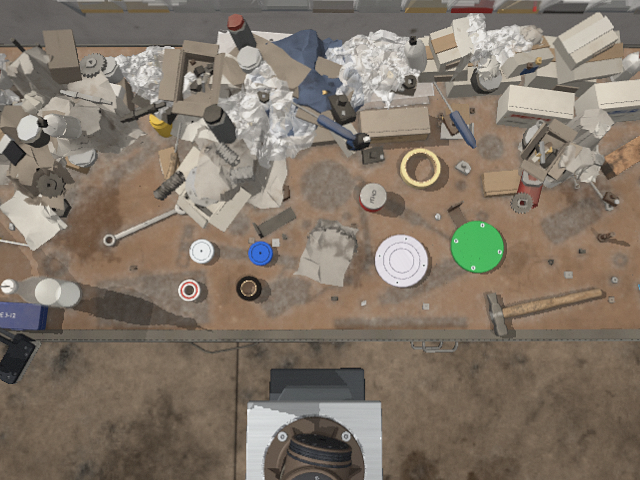

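View pics/scene0.png

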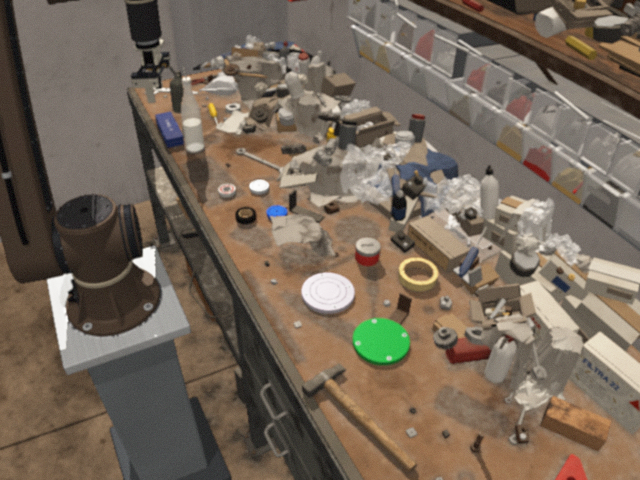

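Top view: the press plate candidates are grey with scribed circles at (402,261), green at (477,246) and a yellow ring at (420,168). The grey one at (402,261) fits the description. The blue disc is at (260,253), the bearing with the red seal at (189,290), the bare disc at (201,251), the tape at (248,288) and the tin at (373,195).

```bash
cat >> h.py <<'E'
def blob(m,u,v,r):
    w=np.zeros(m.shape,np.uint8); cv2.circle(w,(u,v),r,1,-1)
    m=(m.astype(np.uint8)*w)
    cs,_=cv2.findContours(m,cv2.RETR_EXTERNAL,cv2.CHAIN_APPROX_NONE)
    c=cv2.convexHull(max(cs,key=cv2.contourArea)); return cv2.fitEllipse(c)
E
python3 - <<'E'
from h import *
im=np.load("top0.npz")["im"]; dd=np.load("top0.npz")["d"]
hsv=cv2.cvtColor(im,cv2.COLOR_RGB2HSV); H,S,V=[hsv[...,i].astype(int) for i in range(3)]
pale=(S<60)&(V>150)
blue=(H>100)&(H<130)&(S>120)&(V>80)
red=((H<8)|(H>172))&(S>130)
for n,m,u,v,r,z in[("plate",pale,402,261,34,.012),("blue",blue,260,253,20,.014),("bearing",pale|red,189,290,16,.015),("metal",pale,201,251,18,.014),("tape",V<60,248,288,17,.019)]:
    e=blob(m,u,v,r); print(n,np.round(e[0],1),np.round(e[1],1),np.round(world("top",*e[0],z),4), "depth",dd[v,u])
for u,v in[(276,243),(275,222),(300,250)]: 
    c,f,R,t=cal("top"); print(u,v,np.round(world("top",u,v,0.0),3),dd[v,u])
a=cv2.resize(im[210:315,165:305],None,fx=5,fy=5,interpolation=cv2.INTER_CUBIC)
b=cv2.resize(np.load("scene0.npz")["im"][160:250,200:340],None,fx=3,fy=3,interpolation=cv2.INTER_CUBIC)
p=cv2.resize(im[210:315,360:520],None,fx=2,fy=2)
cv2.imwrite("pics/crop1.png",a[:,:,::-1]);
o=np.zeros((480,420,3),np.uint8);o[:270,:420]=b;o[270:,:320]=p
cv2.imwrite("pics/crop2.png",o[:,:,::-1])
E
```

```text
plate [400.9 260.3] [52.3 53.1] [ 0.4861 -0.2147  0.012 ] depth 1.3073558
blue [260.1 253. ] [23.6 24.3] [0.5038 0.1299 0.014 ] depth 1.3084037
bearing [188.5 289.9] [21.5 22.3] [0.4137 0.3013 0.015 ] depth 1.310564
metal [200.8 250.8] [23.8 24.9] [0.5092 0.275  0.014 ] depth 0.0
tape [248.8 288. ] [24.1 24.7] [0.4178 0.1551 0.019 ] depth 1.3116733
276 243 [0.531 0.093 0.   ] 1.3200779
275 222 [0.584 0.096 0.   ] 1.3299103
300 250 [0.513 0.033 0.   ] 1.3295757
```

View pics/crop1.png

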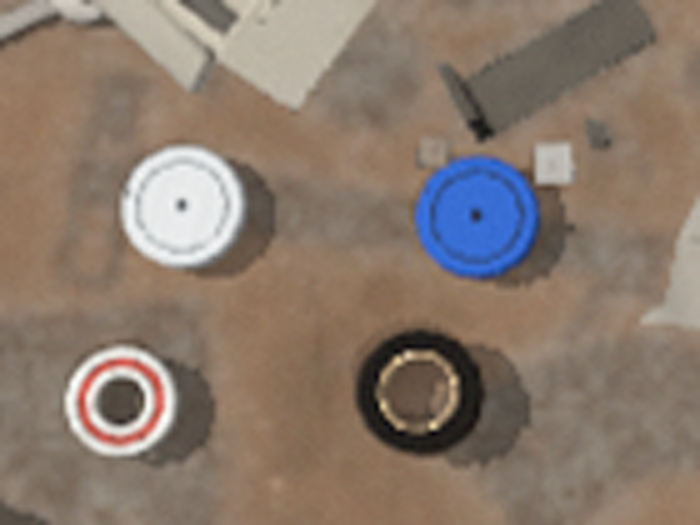

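View pics/crop2.png

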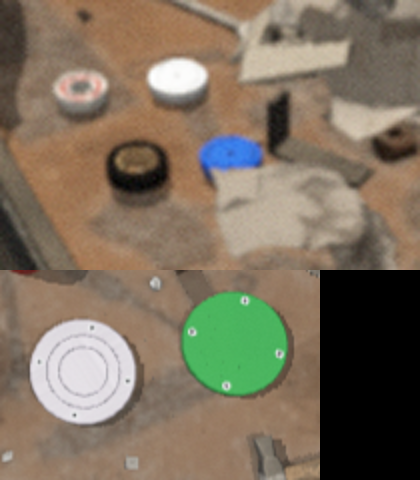

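The crops confirm the picks: the grey plate with scribed circles (top view (401,260)), not the green one; the blue disc (260,253); and the bearing with the red seal (188,290). An upright bracket and a crumpled rag stand near the blue disc, so I'll check the clearance for the gripper body.

Run:
```python
from h import *
dd=np.load("top0.npz")["d"]; c,f,R,t=cal("top"); K=np.array([[f,0,c["cx"]],[0,f,c["cy"]],[0,0,1]])
v,u=np.mgrid[0:480,0:640]; p=cv2.undistortPoints(np.stack([u,v],-1).reshape(-1,1,2).astype(float),K,np.array([c["k1"],0,0,0,0.])).reshape(480,640,2)
P=(np.dstack([p*dd[...,None],dd])-t)@R; P[dd==0]=np.nan
np.save("P.npy",P)
def mx(cx,cy,ang,hl=.1,hw=.042):
    a=np.radians(ang);dx=P[...,0]-cx;dy=P[...,1]-cy
    al=dx*np.sin(a)+dy*np.cos(a);pe=dx*np.cos(a)-dy*np.sin(a)
    m=(abs(al)<hl)&(abs(pe)<hw); i=np.nanargmax(np.where(m,P[...,2],np.nan)); return np.round(P.reshape(-1,3)[i],3)
for a in(10,15,20,26): print(a,mx(.504,.130,a),mx(.4137,.3013,a),mx(.486,-.215,a))
print("rag max",np.nanmax(P[225:290,297:358,2]),"path max",np.nanmax(np.where((P[...,0]>.36)&(P[...,0]<.62)&(P[...,1]>-.33)&(P[...,1]<.45),P[...,2],np.nan)))
```

```text
10 [0.451 0.039 0.076] [0.401 0.277 0.019] [ 0.493 -0.219  0.02 ]
15 [0.446 0.044 0.075] [0.401 0.277 0.019] [ 0.493 -0.219  0.02 ]
20 [0.447 0.046 0.072] [0.401 0.277 0.019] [ 0.493 -0.219  0.02 ]
26 [0.493 0.025 0.074] [0.401 0.277 0.019] [ 0.493 -0.219  0.02 ]
rag max 0.08321828427950007 path max 0.08874023980729247
```

Run:
```python
from h import *
P=np.load("P.npy")
def reg(x,y,r=.015):
    return np.round(np.nanpercentile(P[...,2][np.hypot(P[...,0]-x,P[...,1]-y)<r],[5,50,95]),4)
for n,x,y in[("bench",.46,.2),("bench2",.46,.09),("blue",.504,.13),("plate",.486,-.215),("bracket",.562,.135),("lblk",.535,.152),("rblk",.531,.093)]: print(n,reg(x,y,.008 if 'b' in n else .015))
for a in(0,5,10,15,20,26):
  for off in(0,.006,.012):
    r=np.radians(a);dx=P[...,0]-.504;dy=P[...,1]-.13
    al=dx*np.sin(r)+dy*np.cos(r)-off;pe=dx*np.cos(r)-dy*np.sin(r)
    z=P[...,2][(abs(al)<.0985)&(abs(pe)<.041)]; z=z[~np.isnan(z)]
    print(a,off,np.round(np.sort(z)[-1:-40:-8],3))
```

```text
bench [-0.0053 -0.0024  0.002 ]
bench2 [-0.0054 -0.0017  0.0021]
blue [0.0081 0.0128 0.0179]
plate [0.0075 0.0111 0.0156]
bracket [0.002  0.0563 0.0621]
lblk [-0.0022  0.0027  0.0067]
rblk [0.0005 0.003  0.0065]
0 0 [0.076 0.047 0.021 0.019 0.018]
0 0.006 [0.064 0.031 0.019 0.018 0.017]
0 0.012 [0.064 0.031 0.019 0.018 0.017]
5 0 [0.064 0.03  0.019 0.018 0.017]
5 0.006 [0.064 0.03  0.019 0.018 0.017]
5 0.012 [0.064 0.03  0.019 0.018 0.017]
10 0 [0.075 0.055 0.03  0.021 0.019]
10 0.006 [0.064 0.044 0.029 0.024 0.019]
10 0.012 [0.064 0.044 0.031 0.026 0.02 ]
15 0 [0.075 0.055 0.033 0.03  0.02 ]
15 0.006 [0.064 0.044 0.033 0.031 0.03 ]
15 0.012 [0.064 0.044 0.034 0.032 0.031]
20 0 [0.064 0.045 0.036 0.03  0.02 ]
20 0.006 [0.064 0.045 0.037 0.034 0.032]
20 0.012 [0.064 0.045 0.039 0.037 0.035]
26 0 [0.064 0.057 0.044 0.036 0.025]
26 0.006 [0.064 0.057 0.045 0.041 0.039]
26 0.012 [0.064 0.057 0.045 0.042 0.041]
```

```bash
cat >> h.py <<'E'
from scipy.spatial.transform import Rotation as Ro
def goal(x,y,z,yaw):
    o=ctrl.get_obs(); R0=Ro.from_euler("xyz",o["orientation"],degrees=True); R1=Ro.from_euler("xyz",[180,0,yaw],degrees=True)
    t=R0.inv().apply(np.array([x,y,z])-o["tool_pos"])*1000; r=(R0.inv()*R1).as_rotvec(degrees=True)/5
    print("t",np.round(t,1),"r",np.round(r,2),"at",np.round(o["tool_pos"],4),np.round(o["orientation"],2),"open",round(o["opening"]*1000,1),"clk",o["clock"])
E
python3 -c "
from h import *
goal(.505,.136,.15,-8)"
```

```text
t [391.5 327.6  76.3] r [ 0.02  0.   -3.69] at [0.3006 0.6039 0.2257] [ 1.7991e+02 -1.0000e-02 -2.6470e+01] open 88.1 clk 0.1
```

Emit:
arm_command --steps '[{"translation": [392,328,40],"rotation": [0,0,-3.7],"claw": 87.6},{"translation": [392,328,40],"rotation": [0,0,-3.7],"claw": 87.6},{"translation": [392,328,40],"rotation": [0,0,-3.7],"claw": 87.6},{"translation": [392,328,40],"rotation": [0,0,-3.7],"claw": 87.6},{"translation": [392,328,40],"rotation": [0,0,-3.7],"claw": 87.6}]'

```text
clock: 0.6
tool_pos: [0.4008, 0.3739, 0.2067]
orientation: [180.0, 0.0, -7.9]
force: [1.4, 0.8, 0.9]
opening: 0.0877
gripper_force: 0.0
```

```bash
python3 -c "
from h import *
goal(.505,.136,.15,-8)"
```

```text
t [136.  221.2  56.7] r [0.   0.   0.01] at [0.4008 0.3739 0.2067] [ 1.7998e+02  1.0000e-02 -7.9300e+00] open 87.7 clk 0.6
```

Emit:
arm_command --steps '[{"translation": [136,221,57],"rotation": [0,0,0],"claw": 87.6},{"translation": [136,221,57],"rotation": [0,0,0],"claw": 87.6},{"translation": [136,221,57],"rotation": [0,0,0],"claw": 87.6},{"translation": [136,221,57],"rotation": [0,0,0],"claw": 87.6},{"translation": [136,221,57],"rotation": [0,0,0],"claw": 87.6}]'

```text
clock: 1.1
tool_pos: [0.4988, 0.1503, 0.1531]
orientation: [-180.0, -0.0, -7.9]
force: [1.0, 0.6, 0.2]
opening: 0.0877
gripper_force: 0.0
```

Emit:
arm_command --steps '[{"translation": [0,0,0],"rotation": [0,0,0],"claw": 87.6},{"translation": [0,0,0],"rotation": [0,0,0],"claw": 87.6}]'

```text
clock: 1.3
tool_pos: [0.4986, 0.1508, 0.1529]
orientation: [180.0, 0.0, -8.1]
force: [-0.3, 0.6, 0.5]
opening: 0.0873
gripper_force: 0.0
```

```bash
python3 -c "
from h import *
goal(.5055,.137,.007,-8)"
```

```text
t [  8.9  12.6 145.9] r [ 0.01  0.01 -0.03] at [0.4986 0.1508 0.1529] [ 1.7995e+02  5.0000e-02 -8.1400e+00] open 87.3 clk 1.3
```

Emit:
arm_command --steps '[{"translation": [9,13,40],"rotation": [0,0,0],"claw": 87.6},{"translation": [9,13,80],"rotation": [0,0,0],"claw": 87.6},{"translation": [9,13,105],"rotation": [0,0,0],"claw": 87.6},{"translation": [9,13,110],"rotation": [0,0,0],"claw": 87.6},{"translation": [9,13,110],"rotation": [0,0,0],"claw": 87.6}]'

```text
clock: 1.8
tool_pos: [0.5054, 0.139, 0.0433]
orientation: [179.9, 0.0, -7.9]
force: [-1.0, 0.7, 1.0]
opening: 0.0877
gripper_force: 0.0
```

```bash
python3 -c "
from h import *
goal(.5055,.137,.007,-8)
snap('scene','s1.png')
import cv2
im=cv2.imread('pics/s1.png')[110:270,160:400]
cv2.imwrite('pics/s1c.png',cv2.resize(im,None,fx=3,fy=3,interpolation=cv2.INTER_CUBIC))"
```

```text
t [ 0.4  1.9 36.3] r [0.01 0.01 0.03] at [0.5054 0.139  0.0433] [ 1.7994e+02  4.0000e-02 -7.8600e+00] open 87.7 clk 1.8
```

View pics/s1c.png

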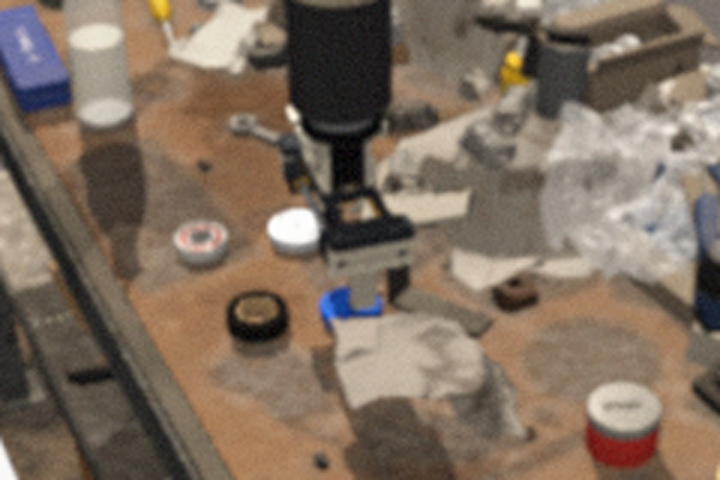

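The open gripper is over the blue disc (crop (350,305)), with the near finger on the rag side. I'll descend slowly and watch the force.

Emit:
arm_command --steps '[{"translation": [0,1,12],"rotation": [0,0,0],"claw": 87.6},{"translation": [0,1,22],"rotation": [0,0,0],"claw": 87.6},{"translation": [0,1,30],"rotation": [0,0,0],"claw": 87.6},{"translation": [0,1,36],"rotation": [0,0,0],"claw": 87.6},{"translation": [0,1,36],"rotation": [0,0,0],"claw": 87.6}]'

```text
clock: 2.35
tool_pos: [0.505, 0.1367, 0.0065]
orientation: [179.9, 0.1, -8.0]
force: [-0.1, -0.8, 0.2]
opening: 0.0875
gripper_force: 0.0
```

Emit:
arm_command --steps '[{"translation": [0,0,0],"rotation": [0,0,0],"claw": 70},{"translation": [0,0,0],"rotation": [0,0,0],"claw": 62},{"translation": [0,0,0],"rotation": [0,0,0],"claw": 50},{"translation": [0,0,0],"rotation": [0,0,0],"claw": 50},{"translation": [0,0,0],"rotation": [0,0,0],"claw": 50}]'

```text
clock: 2.85
tool_pos: [0.5056, 0.137, 0.0077]
orientation: [180.0, -0.0, -8.0]
force: [0.7, -1.7, 2.1]
opening: 0.058
gripper_force: 30.0
```

Emit:
arm_command --steps '[{"translation": [0,0,0],"rotation": [0,0,0],"claw": 50},{"translation": [0,0,0],"rotation": [0,0,0],"claw": 50},{"translation": [0,0,0],"rotation": [0,0,0],"claw": 50}]'

```text
clock: 3.15
tool_pos: [0.5056, 0.137, 0.0076]
orientation: [180.0, -0.0, -8.0]
force: [0.1, -1.4, 4.6]
opening: 0.0583
gripper_force: 30.0
```

Emit:
arm_command --steps '[{"translation": [0,0,-10],"rotation": [0,0,0],"claw": 50},{"translation": [0,0,-30],"rotation": [0,0,0],"claw": 50},{"translation": [0,0,-65],"rotation": [0,0,0],"claw": 50},{"translation": [0,0,-110],"rotation": [0,0,0],"claw": 50},{"translation": [0,0,-130],"rotation": [0,0,0],"claw": 50}]'

```text
clock: 3.65
tool_pos: [0.5071, 0.1381, 0.1418]
orientation: [-179.8, -0.3, -7.9]
force: [0.9, 1.3, -0.7]
opening: 0.0584
gripper_force: 30.0
```

```bash
python3 -c "
from h import *
goal(.486,-.2147,.13,-8)
snap('top','t2.png');snap('scene','s2.png')
a=cv2.imread('pics/t2.png')[190:310,170:350];b=cv2.imread('pics/s2.png')[110:270,160:400]
a=cv2.resize(a,(400,267));b=cv2.resize(b,(400,267));cv2.imwrite('pics/c2.png',np.vstack([a,b]))"
```

```text
t [ 27.6 352.4  10.8] r [-0.04 -0.05  0.02] at [0.5071 0.1381 0.1418] [-179.81   -0.25   -7.92] open 58.4 clk 3.65
```

View pics/c2.png

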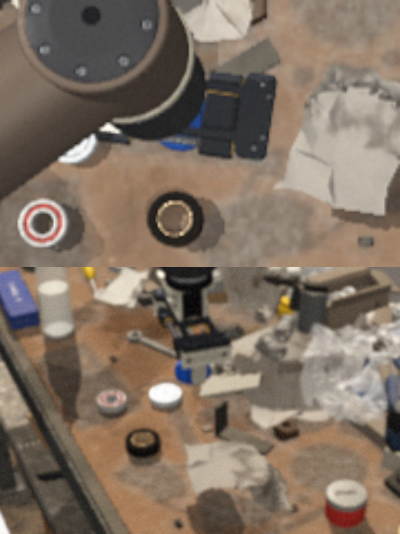

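The disc is held (the blue shows between the fingers in both views) and the bystanders haven't moved. I'll carry it to the plate now.

Emit:
arm_command --steps '[{"translation": [4,40,0],"rotation": [0,0,0],"claw": 50},{"translation": [7,85,0],"rotation": [0,0,0],"claw": 50},{"translation": [11,130,0],"rotation": [0,0,0],"claw": 50},{"translation": [14,175,0],"rotation": [0,0,0],"claw": 50},{"translation": [17,220,0],"rotation": [0,0,0],"claw": 50}]'

```text
clock: 4.25
tool_pos: [0.491, -0.0846, 0.1369]
orientation: [-180.0, 0.0, -7.9]
force: [1.6, -0.0, -0.5]
opening: 0.0584
gripper_force: 30.0
```

Emit:
arm_command --steps '[{"translation": [3,42,0],"rotation": [0,0,0],"claw": 50},{"translation": [7,84,0],"rotation": [0,0,0],"claw": 50},{"translation": [9,115,0],"rotation": [0,0,0],"claw": 50},{"translation": [10,130,0],"rotation": [0,0,0],"claw": 50},{"translation": [10,132,0],"rotation": [0,0,0],"claw": 50}]'

```text
clock: 4.75
tool_pos: [0.4827, -0.2167, 0.1365]
orientation: [-180.0, 0.1, -8.1]
force: [-0.2, 0.1, -1.1]
opening: 0.0583
gripper_force: 30.0
```

```bash
python3 -c "
from h import *
goal(.486,-.2147,.05,-8)"
```

```text
t [ 3.2 -2.4 86.5] r [-0.    0.02 -0.02] at [ 0.4827 -0.2167  0.1365] [-1.7999e+02  9.0000e-02 -8.1200e+00] open 58.3 clk 4.75
```

Emit:
arm_command --steps '[{"translation": [3,-2,35],"rotation": [0,0,0],"claw": 50},{"translation": [3,-2,70],"rotation": [0,0,0],"claw": 50},{"translation": [3,-2,95],"rotation": [0,0,0],"claw": 50},{"translation": [3,-2,105],"rotation": [0,0,0],"claw": 50},{"translation": [3,-2,107],"rotation": [0,0,0],"claw": 50}]'

```text
clock: 5.25
tool_pos: [0.486, -0.2131, 0.0293]
orientation: [180.0, 0.2, -7.9]
force: [0.3, -0.4, -1.7]
opening: 0.0585
gripper_force: 30.0
```

```bash
python3 -c "
from h import *
goal(.486,-.2147,.02,-8)
im=np.load('scene0.npz')['im']
hsv=cv2.cvtColor(im,cv2.COLOR_RGB2HSV);m=(hsv[...,1]<60)&(hsv[...,2]>140)
e=blob(m,327,292,36);print('plate scene',np.round(e[0],1),np.round(e[1],1),world('scene',*e[0],.006))
snap('scene','s3.png');a=cv2.imread('pics/s3.png')[220:330,260:420]
cv2.imwrite('pics/c3.png',cv2.resize(a,None,fx=4,fy=4,interpolation=cv2.INTER_CUBIC))"
```

```text
t [0.2 1.6 9.3] r [0.   0.03 0.02] at [ 0.486  -0.2131  0.0293] [ 1.7999e+02  1.5000e-01 -7.9200e+00] open 58.5 clk 5.25
plate scene [327.5 291.2] [38.7 53.9] [ 0.48523974 -0.21199007  0.006     ]
```

View pics/c3.png

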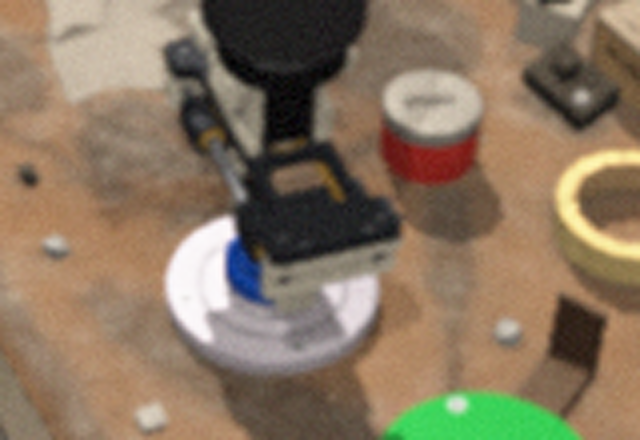

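The disc (crop (250,270)) is over the middle of the plate, and the scene-camera measurement of the plate agrees within 3 mm. I'll lower it the last 10 mm.

Emit:
arm_command --steps '[{"translation": [0,1,3],"rotation": [0,0,0],"claw": 50},{"translation": [0,1,6],"rotation": [0,0,0],"claw": 50},{"translation": [0,1,8],"rotation": [0,0,0],"claw": 50},{"translation": [0,1,9],"rotation": [0,0,0],"claw": 50},{"translation": [0,1,9],"rotation": [0,0,0],"claw": 50}]'

```text
clock: 5.8
tool_pos: [0.4867, -0.2147, 0.0216]
orientation: [-180.0, -0.0, -8.0]
force: [-0.0, 0.3, -1.3]
opening: 0.0584
gripper_force: 30.0
```

Emit:
arm_command --steps '[{"translation": [0,0,0.5],"rotation": [0,0,0],"claw": 50},{"translation": [0,0,1],"rotation": [0,0,0],"claw": 50},{"translation": [0,0,1],"rotation": [0,0,0],"claw": 50}]'

```text
clock: 6.1
tool_pos: [0.4866, -0.2147, 0.0204]
orientation: [180.0, 0.0, -8.0]
force: [-0.8, -0.6, -0.9]
opening: 0.0585
gripper_force: 30.0
```

Under 1 mm remains. I'll press down slightly, then let go.

Emit:
arm_command --steps '[{"translation": [0,0,0.8],"rotation": [0,0,0],"claw": 50},{"translation": [0,0,0.8],"rotation": [0,0,0],"claw": 64},{"translation": [0,0,0.8],"rotation": [0,0,0],"claw": 74},{"translation": [0,0,0.8],"rotation": [0,0,0],"claw": 87.6},{"translation": [0,0,0.8],"rotation": [0,0,0],"claw": 87.6}]'

```text
clock: 6.6
tool_pos: [0.4867, -0.2147, 0.0196]
orientation: [180.0, -0.0, -8.0]
force: [-0.2, 1.1, 0.8]
opening: 0.0827
gripper_force: 0.0
```

Emit:
arm_command --steps '[{"translation": [0,0,0],"rotation": [0,0,0],"claw": 87.6},{"translation": [0,0,0],"rotation": [0,0,0],"claw": 87.6},{"translation": [0,0,-20],"rotation": [0,0,0],"claw": 87.6},{"translation": [0,0,-60],"rotation": [0,0,0],"claw": 87.6},{"translation": [0,0,-110],"rotation": [0,0,0],"claw": 87.6}]'

```text
clock: 7.1
tool_pos: [0.4851, -0.2145, 0.1292]
orientation: [180.0, 0.3, -8.0]
force: [1.5, -0.1, -0.0]
opening: 0.0875
gripper_force: 0.0
```

```bash
python3 -c "
from h import *
goal(.43,.2,.14,-8)"
```

```text
t [-112.1 -402.8  -10.3] r [0.   0.05 0.01] at [ 0.4851 -0.2145  0.1292] [179.99   0.26  -7.97] open 87.5 clk 7.1
```

Emit:
arm_command --steps '[{"translation": [-9,-50,-10],"rotation": [0,0,0],"claw": 87.6},{"translation": [-20,-100,-20],"rotation": [0,0,0],"claw": 87.6},{"translation": [-35,-150,-20],"rotation": [0,0,0],"claw": 87.6},{"translation": [-50,-200,-20],"rotation": [0,0,0],"claw": 87.6},{"translation": [-64,-250,-20],"rotation": [0,0,0],"claw": 87.6}]'

```text
clock: 7.6
tool_pos: [0.4586, 0.0335, 0.15]
orientation: [-180.0, -0.0, -8.0]
force: [1.4, 0.3, 0.2]
opening: 0.0877
gripper_force: 0.0
```

```bash
python3 -c "
from h import *
goal(.414,.3013,.1,-8)
im,_=snap('top','t4.png');np.save('t4.npy',im)
hsv=cv2.cvtColor(im,cv2.COLOR_RGB2HSV)
H,S,V=[hsv[...,i].astype(int) for i in range(3)]
e=blob((H>100)&(H<130)&(S>120)&(V>80),401,260,22);print(e,world('top',*e[0],.026))
e=blob((S<60)&(V>150)|((H>100)&(H<130)&(S>120)),402,261,34);print(e,world('top',*e[0],.012))
"
```

```text
t [ -81.4 -259.    50.1] r [-0.01 -0.01  0.  ] at [0.4586 0.0335 0.15  ] [-1.7996e+02 -5.0000e-02 -7.9800e+00] open 87.7 clk 7.6
((402.1673889160156, 259.7866516113281), (23.812795639038086, 24.510595321655273), 95.62397766113281) [ 0.4855618  -0.21565826  0.026     ]
((400.96307373046875, 260.0155029296875), (52.047088623046875, 53.56501770019531), 123.3031234741211) [ 0.4867515  -0.21483758  0.012     ]
```

The blue disc sits within 2 mm of the plate's centre. The bearing is next.

Emit:
arm_command --steps '[{"translation": [-14,-48,0],"rotation": [0,0,0],"claw": 87.6},{"translation": [-28,-95,0],"rotation": [0,0,0],"claw": 87.6},{"translation": [-44,-140,0],"rotation": [0,0,0],"claw": 87.6},{"translation": [-58,-185,10],"rotation": [0,0,0],"claw": 87.6},{"translation": [-70,-225,20],"rotation": [0,0,0],"claw": 87.6}]'

```text
clock: 8.15
tool_pos: [0.4205, 0.2666, 0.1299]
orientation: [-179.9, -0.0, -7.9]
force: [1.2, -1.0, 0.6]
opening: 0.0876
gripper_force: 0.0
```

Emit:
arm_command --steps '[{"translation": [-11,-34,10],"rotation": [0,0,0],"claw": 87.6},{"translation": [-11,-34,20],"rotation": [0,0,0],"claw": 87.6},{"translation": [-11,-34,20],"rotation": [0,0,0],"claw": 87.6}]'

```text
clock: 8.45
tool_pos: [0.4138, 0.2991, 0.108]
orientation: [179.8, 0.1, -7.9]
force: [0.3, -0.0, 0.6]
opening: 0.0875
gripper_force: 0.0
```

```bash
python3 -c "
from h import *
goal(.4137,.3013,.007,-8)"
```

```text
t [ -0.3  -2.4 101. ] r [0.03 0.02 0.02] at [0.4138 0.2991 0.108 ] [ 1.7984e+02  1.0000e-01 -7.8800e+00] open 87.5 clk 8.45
```

Emit:
arm_command --steps '[{"translation": [0,-2,40],"rotation": [0,0,0],"claw": 87.6},{"translation": [0,-2,70],"rotation": [0,0,0],"claw": 87.6},{"translation": [0,-2,88],"rotation": [0,0,0],"claw": 87.6},{"translation": [0,-2,98],"rotation": [0,0,0],"claw": 87.6},{"translation": [0,-2,101],"rotation": [0,0,0],"claw": 87.6}]'

```text
clock: 8.95
tool_pos: [0.4153, 0.3003, 0.0082]
orientation: [179.9, 0.0, -8.0]
force: [-0.5, -1.1, -0.0]
opening: 0.0878
gripper_force: 0.0
```

Emit:
arm_command --steps '[{"translation": [0,0,0],"rotation": [0,0,0],"claw": 70},{"translation": [0,0,0],"rotation": [0,0,0],"claw": 60},{"translation": [0,0,0],"rotation": [0,0,0],"claw": 52},{"translation": [0,0,0],"rotation": [0,0,0],"claw": 42},{"translation": [0,0,0],"rotation": [0,0,0],"claw": 42}]'

```text
clock: 9.45
tool_pos: [0.4154, 0.3018, 0.0091]
orientation: [-179.9, -0.0, -8.0]
force: [0.5, 1.7, 0.5]
opening: 0.0533
gripper_force: 1.0
```

Emit:
arm_command --steps '[{"translation": [0,0,0],"rotation": [0,0,0],"claw": 42},{"translation": [0,0,0],"rotation": [0,0,0],"claw": 42},{"translation": [0,0,0],"rotation": [0,0,0],"claw": 42}]'

```text
clock: 9.75
tool_pos: [0.4155, 0.302, 0.0091]
orientation: [-179.9, -0.0, -7.9]
force: [-1.0, 1.0, 5.5]
opening: 0.0502
gripper_force: 30.0
```

Emit:
arm_command --steps '[{"translation": [0,0,-10],"rotation": [0,0,0],"claw": 42},{"translation": [0,0,-35],"rotation": [0,0,0],"claw": 42},{"translation": [0,0,-75],"rotation": [0,0,0],"claw": 42},{"translation": [0,0,-115],"rotation": [0,0,0],"claw": 42},{"translation": [0,0,-135],"rotation": [0,0,0],"claw": 42}]'

```text
clock: 10.25
tool_pos: [0.4158, 0.3019, 0.1473]
orientation: [-179.8, -0.1, -7.9]
force: [1.6, 1.1, -2.1]
opening: 0.0502
gripper_force: 30.0
```

```bash
python3 -c "
from h import *
goal(.488,-.215,.14,-8)"
```

```text
t [143.  502.    6.1] r [-0.03 -0.02  0.01] at [0.4158 0.3019 0.1473] [-1.7984e+02 -1.0000e-01 -7.9400e+00] open 50.2 clk 10.25
```

Emit:
arm_command --steps '[{"translation": [12,42,0],"rotation": [0,0,0],"claw": 42},{"translation": [25,86,0],"rotation": [0,0,0],"claw": 42},{"translation": [37,130,0],"rotation": [0,0,0],"claw": 42},{"translation": [50,175,0],"rotation": [0,0,0],"claw": 42},{"translation": [63,220,0],"rotation": [0,0,0],"claw": 42}]'

```text
clock: 10.75
tool_pos: [0.4463, 0.0728, 0.1439]
orientation: [180.0, 0.0, -7.9]
force: [2.5, 0.7, -2.1]
opening: 0.0501
gripper_force: 30.0
```

Emit:
arm_command --steps '[{"translation": [12,44,0],"rotation": [0,0,0],"claw": 42},{"translation": [25,88,0],"rotation": [0,0,0],"claw": 42},{"translation": [37,132,0],"rotation": [0,0,0],"claw": 42},{"translation": [50,176,0],"rotation": [0,0,0],"claw": 42},{"translation": [60,210,0],"rotation": [0,0,0],"claw": 42}]'

```text
clock: 11.25
tool_pos: [0.4766, -0.1439, 0.1437]
orientation: [180.0, 0.1, -8.0]
force: [1.1, 1.3, -2.6]
opening: 0.05
gripper_force: 30.0
```

```bash
python3 -c "
from h import *
goal(.488,-.215,.05,-8)"
```

```text
t [21.3 68.9 93.7] r [ 0.    0.01 -0.  ] at [ 0.4766 -0.1439  0.1437] [ 1.7999e+02  6.0000e-02 -8.0200e+00] open 50.0 clk 11.25
```

Emit:
arm_command --steps '[{"translation": [12,40,0],"rotation": [0,0,0],"claw": 42},{"translation": [21,69,10],"rotation": [0,0,0],"claw": 42},{"translation": [21,69,40],"rotation": [0,0,0],"claw": 42},{"translation": [21,69,70],"rotation": [0,0,0],"claw": 42},{"translation": [21,69,85],"rotation": [0,0,0],"claw": 42}]'

```text
clock: 11.75
tool_pos: [0.4862, -0.2129, 0.0562]
orientation: [-180.0, 0.3, -8.1]
force: [-1.1, 0.4, -2.1]
opening: 0.0503
gripper_force: 30.0
```

Emit:
arm_command --steps '[{"translation": [0,0,0],"rotation": [0,0,0],"claw": 42},{"translation": [0,0,0],"rotation": [0,0,0],"claw": 42}]'

```text
clock: 11.95
tool_pos: [0.4885, -0.2128, 0.059]
orientation: [180.0, 0.0, -8.0]
force: [-0.3, -0.3, -1.3]
opening: 0.0503
gripper_force: 30.0
```

```bash
python3 -c "
from h import *
goal(.488,-.215,.0355,-8)
snap('scene','s5.png');a=cv2.imread('pics/s5.png')[220:330,260:420]
cv2.imwrite('pics/c5.png',cv2.resize(a,None,fx=4,fy=4,interpolation=cv2.INTER_CUBIC))"
```

```text
t [-0.2  2.2 23.5] r [0.   0.01 0.01] at [ 0.4885 -0.2128  0.059 ] [ 1.7999e+02  5.0000e-02 -7.9500e+00] open 50.3 clk 11.95
```

View pics/c5.png

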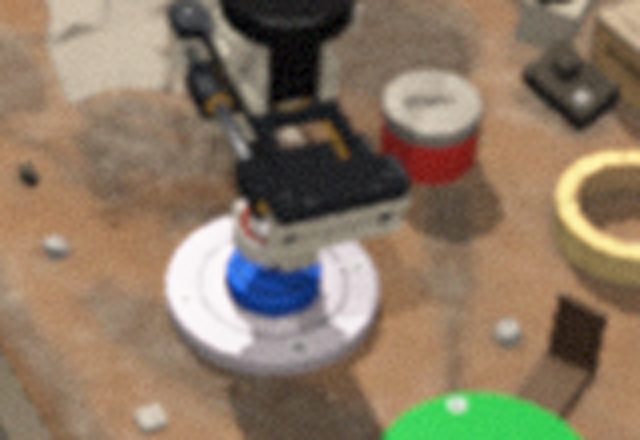

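The bearing (crop (255,225)) is held level above the blue disc (crop (273,285)), which is centred on the plate. Lowering it now.

Emit:
arm_command --steps '[{"translation": [0,2,8],"rotation": [0,0,0],"claw": 42},{"translation": [0,2,15],"rotation": [0,0,0],"claw": 42},{"translation": [0,2,20],"rotation": [0,0,0],"claw": 42},{"translation": [0,2,22],"rotation": [0,0,0],"claw": 42},{"translation": [0,2,23],"rotation": [0,0,0],"claw": 42}]'

```text
clock: 12.5
tool_pos: [0.4883, -0.2147, 0.0353]
orientation: [180.0, 0.0, -8.0]
force: [0.0, -0.3, -2.5]
opening: 0.0503
gripper_force: 30.0
```

Emit:
arm_command --steps '[{"translation": [0,0,0],"rotation": [0,0,0],"claw": 42},{"translation": [0,0,0],"rotation": [0,0,0],"claw": 42}]'

```text
clock: 12.7
tool_pos: [0.4886, -0.2147, 0.0358]
orientation: [180.0, -0.0, -8.0]
force: [-0.4, -0.1, -2.3]
opening: 0.0504
gripper_force: 30.0
```

Emit:
arm_command --steps '[{"translation": [0,0,0.5],"rotation": [0,0,0],"claw": 42},{"translation": [0,0,1],"rotation": [0,0,0],"claw": 42},{"translation": [0,0,1],"rotation": [0,0,0],"claw": 42}]'

```text
clock: 13.0
tool_pos: [0.4886, -0.2147, 0.0351]
orientation: [180.0, -0.0, -7.9]
force: [-0.8, 1.4, 4.3]
opening: 0.0499
gripper_force: 30.0
```

Contact, shown by the force sign change. Letting go.

Emit:
arm_command --steps '[{"translation": [0,0,0],"rotation": [0,0,0],"claw": 54},{"translation": [0,0,0],"rotation": [0,0,0],"claw": 64},{"translation": [0,0,0],"rotation": [0,0,0],"claw": 76},{"translation": [0,0,0],"rotation": [0,0,0],"claw": 87.6},{"translation": [0,0,0],"rotation": [0,0,0],"claw": 87.6}]'

```text
clock: 13.5
tool_pos: [0.4885, -0.2147, 0.0346]
orientation: [180.0, 0.0, -8.0]
force: [0.2, 0.5, 0.7]
opening: 0.0805
gripper_force: 0.0
```

Emit:
arm_command --steps '[{"translation": [0,0,0],"rotation": [0,0,0],"claw": 87.6},{"translation": [0,0,0],"rotation": [0,0,0],"claw": 87.6},{"translation": [0,0,-20],"rotation": [0,0,0],"claw": 87.6},{"translation": [0,0,-60],"rotation": [0,0,0],"claw": 87.6},{"translation": [0,0,-105],"rotation": [0,0,0],"claw": 87.6}]'

```text
clock: 14.0
tool_pos: [0.4873, -0.2146, 0.1397]
orientation: [180.0, 0.2, -8.0]
force: [1.6, -0.8, -0.8]
opening: 0.0874
gripper_force: 0.0
```

Emit:
arm_command --steps '[{"translation": [-10,-50,-10],"rotation": [0,0,0],"claw": 87.6},{"translation": [-20,-100,-20],"rotation": [0,0,0],"claw": 87.6},{"translation": [-30,-150,-20],"rotation": [0,0,0],"claw": 87.6},{"translation": [-40,-190,-20],"rotation": [0,0,0],"claw": 87.6},{"translation": [-40,-190,-20],"rotation": [0,0,0],"claw": 87.6}]'

```text
clock: 14.5
tool_pos: [0.4751, -0.0167, 0.1602]
orientation: [-179.9, -0.1, -7.7]
force: [-0.3, -0.6, 0.4]
opening: 0.0876
gripper_force: 0.0
```

```bash
python3 -c "
from h import *
im,_=snap('top','t6.png')
hsv=cv2.cvtColor(im,cv2.COLOR_RGB2HSV)
H,S,V=[hsv[...,i].astype(int) for i in range(3)]
e=blob(((H<8)|(H>172))&(S>100),401,260,22);print(e,world('top',*e[0],.041))
e=blob((H>100)&(H<130)&(S>100),401,260,22);print(e,world('top',*e[0],.026))
b,_=snap('scene')
a=cv2.resize(im[200:320,170:470],(750,300));b=cv2.resize(b[220:330,230:440],(525,275))
o=np.zeros((575,750,3),np.uint8);o[:300]=a;o[300:,:525]=b
cv2.imwrite('pics/c6.png',o[:,:,::-1])"
```

```text
((403.3674011230469, 258.5242614746094), (16.51129150390625, 17.11539649963379), 104.80503845214844) [ 0.48672778 -0.21630806  0.041     ]
((403.2607727050781, 258.73126220703125), (8.046749114990234, 9.11462116241455), 133.65187072753906) [ 0.48813764 -0.21836991  0.026     ]
```

View pics/c6.png

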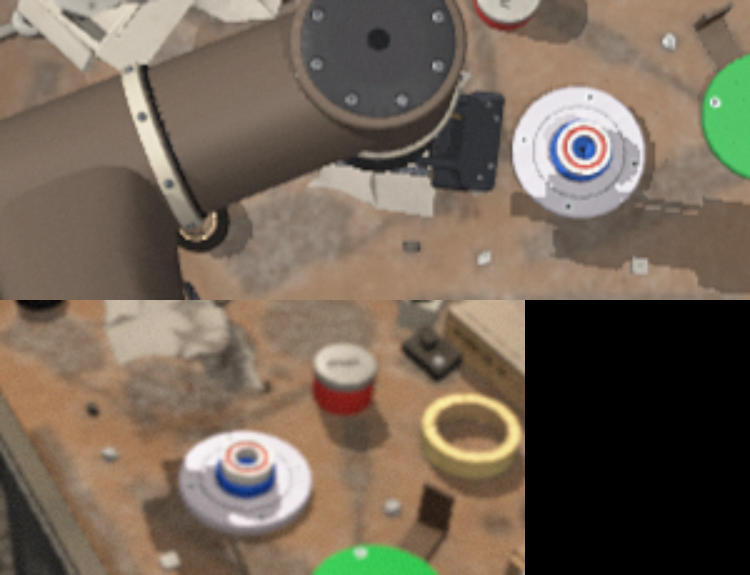

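The bearing lies flat and centred on the blue disc, itself centred on the plate. In the top crop it is at (583,148), and the measured centres agree within 2 mm. The arm is clear, so I'm handing in.

```bash
python3 -c "
from h import *
print(ctrl.close_job())"
```

```text
the job is handed in; nothing more can be done
None
```

The blue disc and the bearing are stacked flat on the press plate, centred to within about 2 mm by camera, and let go; the job was handed in at about 14.6 s, and no verdict came back.

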